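# Sort the vial stands that rock from the steady ones

## Robot

A 7-joint arm with a two-finger parallel gripper is mounted at the origin on the work surface. World frame = base frame: x ahead of the robot, y to its left, z up, the work surface at z = 0. Lengths are in m, angles in rad, forces in N, time in s.
With the tool pointing down it reaches from about 0.35 to 0.9 m from the base axis. Payload 8.1 kg.
Tool frame: the origin (TCP) lies midway between the tips of the shut fingers; the grasp point (between the pads) lies 19 mm behind it; z points along the fingers, y is the line along which they close (so a half turn about z gives the same grasp; the last joint's range is limited). The gripper opens to 92 mm and grips with 3 to 60 N. Pads are 19 mm wide; open, the fingers measure 130 mm over their backs; the gripper's body (75 mm by 190 mm) begins 47 mm behind the grasp point.
Start: joints at [1.105, 0.434, 0.025, 1.573, -0.012, 1.134, -0.075], TCP at [0.222, -0.584, 0.227] pointing down, gripper open.
Joint ranges: [-2.62, 2.62], [-0.44, 2.09], [-1.27, 1.32], [0.08, 2.57], [-1.32, 4.46], [0.12, 2], [-2.74, 2.74]. Speed limits (rad/s): [2.22, 2.22, 3.01, 3.01, 3.14, 3.14, 3.14].

## Interface

Orientations are given as a rotation vector (axis times angle).
In Python, from cell import arm gives the robot as it stands.
- The arm moves only by the tool carry_out, never from a script. Its arguments are lists of equal length, an entry for each row: "claw": the finger opening in cm, from 0 to 9.18; "delta_pos": the shift along the tool's x, y, z in cm, a list of three; "angular": the turn, a rotation vector about the tool's x, y, z in rad, a list of three. In form: {"claw": [claw, ...], "delta_pos": [[dx, dy, dz], ...], "angular": [[ax, ay, az], ...]}. A call has 1 to 20 rows; each row shifts and turns the commanded pose from where the row before left it, along the tool's axes as they then stand; what a row does not reach is not made up. A row lasts 1/10 s, in which the tool goes at most 50 mm and 8.59 degrees, less where a joint would pass 70% of its speed; a pose out of reach is approached as far as the arm can. A call with a gripper value outside its range is refused whole. The fingers move at their own pace and stop on an object; "force" is the grip in N (left out, the last holds). Time passes only in rows, so rows that do not move let the fingers close. It gives the time, the measured TCP pose, the force, the opening and the grip force at its end, in the units of the state.
- arm.observe(): the state, without advancing time (a new reading comes with each control period).
- arm.get_image(name): name is "scene" or "top"; returns a dict with "frame" (480x640x3 uint8, red, green, blue), "mtx" (3x3 intrinsics, pixels), "dist" ([k1, k2, p1, p2, k3] as OpenCV has them; the pictures are not rectified), "T" (4x4, takes a point from camera to world coordinates). Camera axes: x right, y down, z forward; pixel columns grow to the right and rows downward; lengths in m; the calibration is good to about 2 mm. A picture is of the moment at which its call begins. There is no depth.
- arm.sign_off(): hands the job in; it is judged then, once.
Trained networks look in a picture, given as the dict that the camera call returned (one of the last four; its "shot" number tells which), for a name from the list of things; names that differ only in an ending like _2 or _b are one class to them, and where a whole thing is asked for, a point or a joint stands for the part that bears it (a point fixed in the world has none). Each returns a list of dicts, best first, with "conf" (0 to 1); they miss things now and then, are a little off and sometimes report something else, mostly with a low value. They report only what shows in the picture. A call takes as long as a camera call. They do not tell look-alikes from the thing itself.
- arm.look_for(label, picture): "centre" ([column, row] as shares, 0 to 1, of the picture: columns of its width, rows of its height, amid what is visible of it).
- arm.trace(label, picture): "region" (480x640 bool, what is visible of it) and "centre" ([column, row] as shares, 0 to 1, of the picture: columns of its width, rows of its height, amid what is visible of it).
- arm.place_of(label, picture): "centre" ([column, row] as shares, 0 to 1, of the picture: columns of its width, rows of its height: a listed point, or the origin of a listed thing).
The state is a dict: "clock": time; "joints": joint angles; "dq": joint speeds; "joint_efforts": joint torques, N m; "position": TCP position; "ee_rot": TCP orientation; "force": force on the tool from outside, world axes, zero at the start; "ft_torque": the same for the moment, N m; "width": opening from 0.0 (shut) to 1.0 (fully open); "gripper_force": force on a finger pad.
Only numpy, scipy, OpenCV 4.12 (cv2) and the standard library are available. Lean on these libraries where they do the work, as an engineer would, in place of code of your own. Each camera call takes 0.05 s, during which the arm holds its last target. There are 200 camera calls.

## Task

Each of the three white vial stands either stands steady or rocks when you press down on its blue corner: put the steady ones in the green tray and the rocking ones in the red tray. Set them down on their feet, flat on the tray floor, without dropping them or tipping them over, and leave the bottle, the beaker and the tip box where they are.

Things in the scene. Friction and masses are not known exactly. Their poses are not given: they have to be found in the camera images.
- stand_1: White vial stand, 0.26 to 0.43 kg: square plate 80 x 80 x 8 mm, top 30 mm above the feet's undersides; black round well marks, blue corner at (+x, +y), grey square upright handle 24 x 24 mm from 30 to 75 mm high, centred at x = y = -10 mm, near the centre of mass. Origin: plate centre at the feet's undersides; z up, x and y along the edges of plate and handle. Rests level.
- corner_1 (a point): Pressing point on top of stand 1's blue corner: x = y = 29 mm, 30 mm high. The foot beneath, unseen, may be down or folded up (any mix over the three stands). Pressed here, a steady stand sinks under 1 mm; a rocking one gives at about 1 N, sinks about 4 mm (tilts about 0.1 rad), then stops hard; it comes level again when let go. Other corners tell nothing.
- handle_1 (a point): Centre of the top of stand 1's handle: x = y = -10 mm, 75 mm high in the stand's frame.
- stand_2: White vial stand, 0.26 to 0.43 kg: square plate 80 x 80 x 8 mm, top 30 mm above the feet's undersides; black round well marks, blue corner at (+x, +y), grey square upright handle 24 x 24 mm from 30 to 75 mm high, centred at x = y = -10 mm, near the centre of mass. Origin: plate centre at the feet's undersides; z up, x and y along the edges of plate and handle. Rests level.
- corner_2 (a point): Pressing point on top of stand 2's blue corner: x = y = 29 mm, 30 mm high. The foot beneath, unseen, may be down or folded up (any mix over the three stands). Pressed here, a steady stand sinks under 1 mm; a rocking one gives at about 1 N, sinks about 4 mm (tilts about 0.1 rad), then stops hard; it comes level again when let go. Other corners tell nothing.
- handle_2 (a point): Centre of the top of stand 2's handle: x = y = -10 mm, 75 mm high in the stand's frame.
- stand_3: White vial stand, 0.26 to 0.43 kg: square plate 80 x 80 x 8 mm, top 30 mm above the feet's undersides; black round well marks, blue corner at (+x, +y), grey square upright handle 24 x 24 mm from 30 to 75 mm high, centred at x = y = -10 mm, near the centre of mass. Origin: plate centre at the feet's undersides; z up, x and y along the edges of plate and handle. Rests level.
- corner_3 (a point): Pressing point on top of stand 3's blue corner: x = y = 29 mm, 30 mm high. The foot beneath, unseen, may be down or folded up (any mix over the three stands). Pressed here, a steady stand sinks under 1 mm; a rocking one gives at about 1 N, sinks about 4 mm (tilts about 0.1 rad), then stops hard; it comes level again when let go. Other corners tell nothing.
- handle_3 (a point): Centre of the top of stand 3's handle: x = y = -10 mm, 75 mm high in the stand's frame.
- green_tray: Green open tray for the steady stands, fixed: 298 mm (its x) by 118 mm (its y), inside 290 x 110 mm, floor 4 mm thick, walls 18 mm high from the bench. It holds three stands in a row along its x. Origin: centre of its underside, z up. The two trays may be on either side.
- red_tray: Red open tray for the rocking stands, fixed: 298 mm (its x) by 118 mm (its y), inside 290 x 110 mm, floor 4 mm thick, walls 18 mm high from the bench. It holds three stands in a row along its x. Origin: centre of its underside, z up. The two trays may be on either side.
- bottle: Amber bottle with a green cap, 66 mm across, 150 mm tall, 0.45 kg, loose, to be left alone. Origin: centre of its underside, z up.
- beaker: Open glass beaker, 68 mm across, 85 mm tall, loose, to be left alone. Origin: centre of its underside, z up.
- tip_box: Orange pipette tip box with a clear lid, 90 mm (x) by 60 mm (y), 55 mm tall, loose, to be left alone. Origin: centre of its underside, z up.
There are look-alikes about, which are no part of the job. What is shaped like the stand_2 but turquoise or yellow is not meant.

How it is judged:
By the outcome, as a careful person would: the job done as asked, in the order asked, and still so for the second after the job is handed in, with the robot touching nothing.
It also fails if it takes over 72 s, if anything falls off the work surface, if the arm or the gripper's body presses on something with over 40 N, if the wrist force passes 120 N, or if a joint passes its speed limit or range.

## Working session

There is one attempt and no reset: what is moved stays moved. The work goes in short steps, Python scripts to look and compute and a tool call to move; the robot and the scene stay as the last step left them, time stands still between calls to the robot, and variables do not carry over. Pictures are saved under pics/ and viewed, at most 10 in all, crops included, and the job is handed in when it is done.

Besides the shell and the picture viewer there is one more tool, called after "Call:" as name(argument=value, ...) on one line, values as JSON. carry_out: Moves the arm, as the interface text tells. Its arguments: {"type":"object","properties":{"claw":{"type":"array","items":{"type":"number"}},"delta_pos":{"type":"array","items":{"type":"array","items":{"type":"number"}}},"angular":{"type":"array","items":{"type":"array","items":{"type":"number"}}},"force":{"type":"number"}},"required":["claw","delta_pos","angular"]}

```bash
mkdir -p pics; python3 - <<'E'
from cell import arm
import cv2,numpy as np
s=arm.observe();print({k:np.round(v,3) for k,v in s.items()})
for n in("scene","top"):
    p=arm.get_image(n);cv2.imwrite(f"pics/{n}0.png",p["frame"][:,:,::-1])
    print(n,np.round(p["mtx"],1).tolist(),p["dist"],np.round(p["T"],3).tolist())
    for l in("stand_1","corner_1","handle_1","green_tray","red_tray","bottle","beaker","tip_box"):
        print(l,[(np.round(np.array(d["centre"])*[640,480],1).tolist(),round(d["conf"],2)) for d in arm.place_of(l,p)])
E
```

```text
{'clock': np.float64(0.0), 'joints': array([ 1.105,  0.435,  0.025,  1.574, -0.012,  1.134, -0.075]), 'dq': array([ 0.002,  0.   , -0.001, -0.   ,  0.001, -0.001,  0.001]), 'joint_efforts': array([-1.0000e-03, -6.6786e+01,  9.8400e-01, -3.1446e+01, -6.1000e-02,
        4.3000e-02,  0.0000e+00]), 'position': array([ 0.222, -0.584,  0.226]), 'ee_rot': array([-3.089e+00, -5.660e-01,  1.000e-03]), 'force': array([-0.993, -1.012, -0.239]), 'ft_torque': array([ 0.032, -0.023,  0.002]), 'gripper_force': np.float64(0.0), 'width': np.float64(0.996)}
scene [[582.4, 0.0, 328.5], [0.0, 582.4, 235.1], [0.0, 0.0, 1.0]] [-0.04138879  0.          0.          0.          0.        ] [[-0.59, 0.455, -0.667, 1.512], [0.807, 0.311, -0.502, 0.669], [-0.021, -0.834, -0.551, 0.789], [0.0, 0.0, 0.0, 1.0]]
stand_1 [([422.0, 255.2], 0.81), ([249.1, 279.6], 0.71), ([205.6, 237.5], 0.68), ([270.1, 236.7], 0.64), ([309.6, 210.5], 0.63)]
corner_1 [([285.6, 224.4], 0.91), ([225.5, 267.2], 0.83), ([218.7, 233.8], 0.68), ([295.8, 193.5], 0.62)]
handle_1 [([198.7, 209.7], 0.96), ([261.6, 212.5], 0.93), ([418.8, 223.9
[... 440 characters left out ...]
    ] [[0.012, -0.994, 0.109, 0.528], [-1.0, -0.011, 0.006, -0.015], [-0.005, -0.109, -0.994, 1.13], [0.0, 0.0, 0.0, 1.0]]
stand_1 [([390.7, 244.6], 0.9), ([450.5, 203.6], 0.88), ([221.5, 320.4], 0.76), ([146.0, 323.3], 0.75), ([353.6, 171.6], 0.59), ([307.3, 247.4], 0.34)]
corner_1 [([410.0, 325.3], 0.98), ([371.3, 158.0], 0.95), ([201.9, 333.2], 0.89), ([374.4, 255.6], 0.58), ([148.4, 320.2], 0.23)]
handle_1 [([402.7, 236.7], 0.98), ([466.3, 197.2], 0.79), ([350.5, 164.8], 0.72), ([388.8, 321.3], 0.69), ([224.1, 315.8], 0.65)]
green_tray [([474.9, 328.7], 0.77)]
red_tray [([146.2, 323.2], 0.71)]
bottle [([304.3, 247.5], 0.96)]
beaker [([224.5, 243.0], 0.67)]
tip_box [([307.4, 326.6], 0.8)]
```

View pics/top0.png

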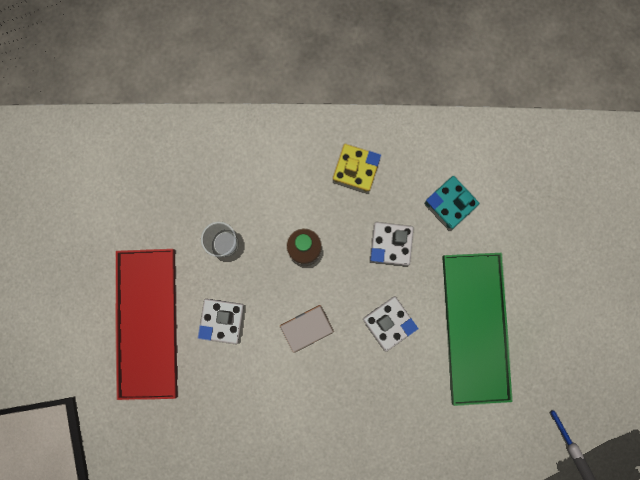

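View pics/scene0.png

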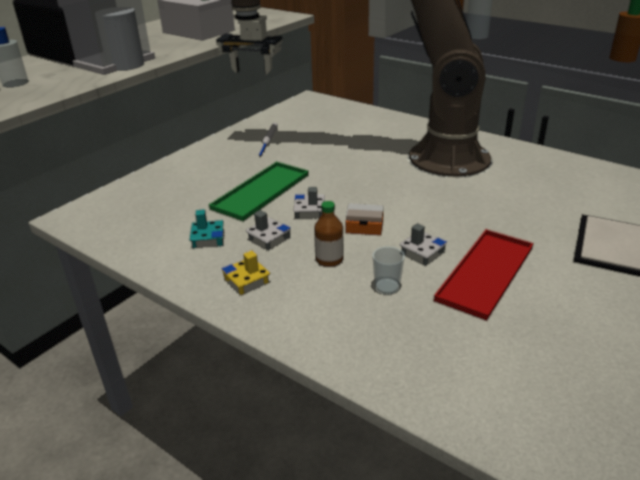

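Top view: the white stands are at (391,244), (391,323) and (221,321). The yellow one (357,168) and the turquoise one (452,203) are look-alikes, because only white ones are asked for. The green tray is at (477,329) and the red tray at (146,324). Next I'll confirm this in a crop and fit the poses.

```bash
cat > h.py <<'E'
from cell import arm
import cv2,numpy as np
from scipy.optimize import minimize
from scipy.spatial.transform import Rotation as R
def proj(p,P):
    T=np.linalg.inv(p["T"]);return cv2.projectPoints(np.float64(P).reshape(-1,1,3),cv2.Rodrigues(T[:3,:3])[0],T[:3,3],p["mtx"],np.float64(p["dist"]))[0][:,0]
def ray(p,uv,z):
    n=cv2.undistortPoints(np.float64(uv).reshape(-1,1,2),p["mtx"],np.float64(p["dist"]))[:,0]
    d=np.c_[n,np.ones(len(n))]@p["T"][:3,:3].T;o=p["T"][:3,3]
    return o+d*((z-o[2])/d[:,2])[:,None]
def sq(cx,cy,h,z): return [[cx-h,cy-h,z],[cx+h,cy-h,z],[cx+h,cy+h,z],[cx-h,cy+h,z]]
def world(q,P,z0=0):
    P=np.array(P);c,s=np.cos(q[2]),np.sin(q[2]);return np.c_[q[0]+c*P[:,0]-s*P[:,1],q[1]+s*P[:,0]+c*P[:,1],P[:,2]+z0]
def render(p,q,z0=0):
    m=np.zeros((480*4,640*4),np.uint8)
    for a in (sq(0,0,.04,.022)+sq(0,0,.04,.030), sq(-.01,-.01,.012,.03)+sq(-.01,-.01,.012,.075)):
        cv2.fillConvexPoly(m,cv2.convexHull(np.int32(np.round((proj(p,world(q,a,z0))+.5)*4))),1)
    return cv2.resize(m.astype(np.float32),(640,480),interpolation=cv2.INTER_AREA)
def fit(p,mask,h,c,z0=0):
    a=ray(p,h,.075+z0)[0];b=ray(p,c,.03+z0)[0]
    yaw=np.arctan2(*(b-a)[1::-1])-np.pi/4
    m=mask.astype(np.float32); 
    f0=lambda q:np.abs(render(p,q,z0)-m).sum()+.5*(np.linalg.norm(proj(p,world(q,[[.029,.029,.03]],z0))-c)**2+np.linalg.norm(proj(p,world(q,[[-.01,-.01,.075]],z0))-h)**2)
    q0=np.r_[(world([0,0,yaw],[[.01,.01,0]])[0]+a)[:2],yaw]
    S=np.array([[0,0,0],[.006,0,0],[0,.006,0],[0,0,.12]])
    r=minimize(f0,q0,method="Nelder-Mead",options=dict(initial_simplex=q0+S,xatol=1e-4,fatol=.05))
    return r.x,r.fun
E
python3 - <<'E'
from h import *
p=arm.get_image("top");f=p["frame"]
cv2.imwrite("pics/crop0.png",cv2.resize(f[130:370,180:500,::-1],None,fx=2.5,fy=2.5,interpolation=cv2.INTER_CUBIC))
hsv=cv2.cvtColor(f,cv2.COLOR_RGB2HSV)
blue=cv2.inRange(hsv,(105,120,60),(130,255,255))
for d in arm.trace("stand_1",p):
    m=d["region"];c=np.array(d["centre"])*[640,480]
    b=(cv2.dilate(m.astype(np.uint8),np.ones((5,5)))>0)&(blue>0)
    print(np.round(c),m.sum(),round(d["conf"],2),end=" ")
    if b.sum()<20: print();continue
    bc=np.argwhere(b).mean(0)[::-1]
    hs=[np.array(x["centre"])*[640,480] for x in arm.place_of("handle_1",p)]
    if not hs: print("nohandle");continue
    h=min(hs,key=lambda x:np.linalg.norm(x-c))
    if np.linalg.norm(h-c)>25: h=2*c-bc+0
    q,e=fit(p,m,h,bc); print("q",np.round(q,4),"err",round(e,1),"bc",bc.round(1),ray(p,bc,.03)[0].round(4),world(q,[[.029,.029,0]]).round(4),"h",ray(p,h,.075)[0].round(4),world(q,[[-.01,-.01,0]]).round(4))
for n,lo,hi in(("green",(55,120,40),(75,255,255)),("red",(0,150,60),(8,255,255))):
    k=cv2.inRange(hsv,lo,hi);cs=max(cv2.findContours(k,0,2)[0],key=cv2.contourArea)
    bx=cv2.boxPoints(cv2.minAreaRect(cs));w=ray(p,bx,.018);print(n,bx.round().tolist(),w.round(3)[:,:2].tolist(),w.mean(0).round(3))
for l,z in(("bottle",0),("beaker",0),("tip_box",0)):
    for d in arm.place_of(l,p)[:1]: print(l,ray(p,np.array(d["centre"])*[640,480],z).round(3))
E
```

```text
[454. 204.] 1516 0.84 q [ 0.7355 -0.2865  0.757 ] err 93.8 bc [434.2 200.3] [ 0.7373 -0.2506  0.03  ] [[ 0.7367 -0.2456  0.    ]] h [ 0.7355 -0.3006  0.075 ] [[ 0.7351 -0.3007  0.    ]]
[391. 324.] 1740 0.78 q [ 0.4918 -0.1598 -2.5025] err 73.4 bc [409.  326.7] [ 0.4852 -0.1982  0.03  ] [[ 0.4859 -0.2004  0.    ]] h [ 0.4925 -0.1456  0.075 ] [[ 0.4939 -0.1458  0.    ]]
[394. 244.] 1528 0.64 q [ 0.6498 -0.1643  1.4952] err 127.4 bc [377.4 254.8] [ 0.626  -0.1359  0.03  ] [[ 0.6231 -0.1332  0.    ]] h [ 0.654  -0.1781  0.075 ] [[ 0.6591 -0.1751  0.    ]]
[356. 163.] 1508 0.63 q [ 0.8049 -0.0928 -1.8544] err 84.1 bc [373.  158.3] [ 0.8221 -0.1275  0.03  ] [[ 0.8247 -0.1287  0.    ]] h [ 0.7938 -0.0855  0.075 ] [[ 0.7981 -0.0804  0.    ]]
[221. 322.] 1676 0.61 q [0.4917 0.1724 1.4313] err 182.4 bc [205.1 332.2] [0.4694 0.2019 0.03  ] [[0.4671 0.2051 0.    ]] h [0.5119 0.1339 0.075 ] [[0.5003 0.1611 0.    ]]
green [[443.0, 256.0], [501.0, 252.0], [511.0, 401.0], [453.0, 405.0]] [[0.627, -0.27], [0.636, -0.389], [0.339, -0.405], [0.332, -0.288]] [ 0.483 -0.338  0.018]
red [[115.0, 250.0], [173.0, 249.0], [175.0, 398.0], [117.0, 399.0]] [[0.631, 0.395], [0.634, 0.275], [0.338, 0.26], [0.333, 0.378]] [0.484 0.327 0.018]
bottle [[0.642 0.011 0.   ]]
beaker [[0.651 0.173 0.   ]]
tip_box [[ 0.484 -0.001  0.   ]]
```

View pics/crop0.png

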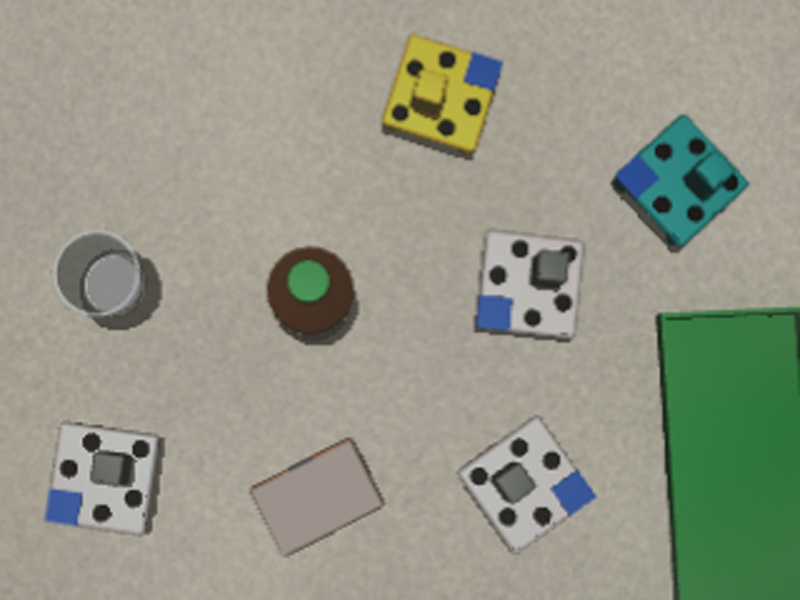

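The crop confirms three white stands with the blue corner at crop (494,313), (574,493) and (64,507). The turquoise and yellow ones are left out. The mask fits are rough, so I'll refine the poses from the plate corners.

```bash
cat >> h.py <<'E'
def posefit(p,pts,uv,q0,z0=0):
    from scipy.optimize import least_squares
    r=least_squares(lambda q:(proj(p,world(q,pts,z0))-uv).ravel(),q0,loss="soft_l1",x_scale=[.01,.01,.1]);return r.x,(proj(p,world(r.x,pts,z0))-uv)
def go(x,y,z,psi):
    """rows from the present pose: rotation, then shift in tool axes"""
    s=arm.observe();Rn=R.from_rotvec(s["ee_rot"]);t=R.from_matrix([[np.cos(psi),np.sin(psi),0],[np.sin(psi),-np.cos(psi),0],[0,0,-1]])
    print("rot",(Rn.inv()*t).as_rotvec().round(3),"then shift cm",(t.inv().apply(np.array([x,y,z])-s["position"])*100).round(2),"t",round(float(s["clock"]),1))
E
python3 - <<'E'
from h import *
p=arm.get_image("top");hsv=cv2.cvtColor(p["frame"],cv2.COLOR_RGB2HSV);blue=cv2.inRange(hsv,(105,120,60),(130,255,255))
n,lab,st,cen=cv2.connectedComponentsWithStats(blue)
C={"A":([[476,328],[573,339],[583,241],[487,231]],[552,262],(.645,-.155,1.5)),
   "B":([[596,494],[538,417],[459,472],[516,551]],[516,480],(.49,-.16,-2.5)),
   "C":([[46,521],[150,533],[160,434],[61,423]],[113,464],(.49,.172,1.5))}
# corner order: blue(+,+), then going round in the picture
for k,(c,h,q0) in C.items():
    uv=(np.float64(c+[h])+.5)/2.5-.5+[180,130]
    b=cen[np.argmin(np.linalg.norm(cen-(uv[0]*.78+uv[2]*.22),axis=1))]
    best=None
    for o in ([[.04,.04],[.04,-.04],[-.04,-.04],[-.04,.04]],[[.04,.04],[-.04,.04],[-.04,-.04],[.04,-.04]]):
        P=np.c_[np.array(o),np.full(4,.03)].tolist()+[[-.01,-.01,.075],[.029,.029,.03]]
        r=posefit(p,P,np.r_[uv,[b]],q0)
        if best is None or np.abs(r[1]).sum()<np.abs(best[1]).sum(): best=r
    q=best[0];print(k,q.round(4),"res",best[1].round(1).tolist(),"corner",world(q,[[.029,.029,0]])[0,:2].round(4),"handle",world(q,[[-.01,-.01,0]])[0,:2].round(4))
E
```

```text
A [ 0.6499 -0.1648  1.4685] res [[-0.3, -0.2], [1.0, -0.1], [0.8, -0.6], [-0.6, -1.1], [0.3, 1.4], [-1.5, 1.0]] corner [ 0.624 -0.133] handle [ 0.6589 -0.1758]
B [ 0.4924 -0.1614 -2.5143] res [[0.5, 0.3], [-0.1, -2.2], [-1.4, -0.5], [-0.4, 1.4], [-0.0, 0.7], [1.9, -0.4]] corner [ 0.486  -0.2019] handle [ 0.4947 -0.1474]
C [0.4934 0.1699 1.4681] res [[0.9, -0.0], [-0.5, 0.1], [0.5, -1.0], [0.1, -1.4], [-1.4, 0.9], [0.0, 1.0]] corner [0.4676 0.2017] handle [0.5024 0.1589]
```

```bash
python3 - <<'E'
from h import *
go(.486,-.202,.08,.627)
E
```

```text
rot [-0.     0.    -0.264] then shift cm [ 43.83 -15.46  14.67] t 1.4
```

Call:
carry_out(claw=[0,0,0,0,0,0,0,0,0,0,0,0,0,0,0,0,0,0,0], delta_pos=[[0,0,0],[0,0,0],[3.7,-1.3,0],[3.7,-1.3,0],[3.7,-1.3,0],[3.7,-1.3,0],[3.7,-1.3,0],[3.7,-1.3,0],[3.7,-1.3,0],[3.7,-1.3,0],[3.7,-1.3,0],[3.7,-1.3,0],[3.7,-1.3,0],[3.1,-1.2,0],[0,0,3.6],[0,0,3.6],[0,0,3.6],[0,0,3.6],[0,0,0]], angular=[[0,0,-0.132],[0,0,-0.132],[0,0,0],[0,0,0],[0,0,0],[0,0,0],[0,0,0],[0,0,0],[0,0,0],[0,0,0],[0,0,0],[0,0,0],[0,0,0],[0,0,0],[0,0,0],[0,0,0],[0,0,0],[0,0,0],[0,0,0]], force=20)

```text
clock: 3.35
position: [0.4826, -0.201, 0.079]
ee_rot: [-2.984, -0.967, 0.01]
force: [-1.0, -0.1, -0.1]
width: 0.003
gripper_force: 0.0
```

```bash
python3 - <<'E'
from h import *
s=arm.observe();print({k:np.round(s[k],4) for k in("position","ee_rot","joints","force","width")})
go(.486,-.202,.033,.627)
E
```

```text
{'position': array([ 0.4826, -0.201 ,  0.079 ]), 'ee_rot': array([-2.9842, -0.9673,  0.0096]), 'joints': array([ 0.4544,  0.4648, -0.2157,  1.9642,  0.143 ,  0.7346, -0.79  ]), 'force': array([-0.9789, -0.1285, -0.1188]), 'width': np.float64(0.0027)}
rot [-0.006  0.004 -0.   ] then shift cm [0.22 0.28 4.6 ] t 3.4
```

Call:
carry_out(claw=[0,0,0,0], delta_pos=[[0.2,0.3,1.5],[0,0,1.5],[0,0,1.3],[0,0,0]], angular=[[0,0,0],[0,0,0],[0,0,0],[0,0,0]])

```text
clock: 3.75
position: [0.4888, -0.2032, 0.0391]
ee_rot: [-2.988, -0.968, 0.001]
force: [-0.7, 0.3, 0.2]
width: 0.003
gripper_force: 0.0
```

Call:
carry_out(claw=[0,0,0], delta_pos=[[0,0,0.2],[0,0,0.2],[0,0,0]], angular=[[0,0,0],[0,0,0],[0,0,0]])

```text
clock: 4.05
position: [0.4893, -0.2033, 0.0361]
ee_rot: [2.988, 0.968, 0.001]
force: [-0.3, 0.1, -0.3]
width: 0.004
gripper_force: 0.0
```

Call:
carry_out(claw=[0,0], delta_pos=[[0,0,0.1],[0,0,0]], angular=[[0,0,0],[0,0,0]])

```text
clock: 4.25
position: [0.4891, -0.2033, 0.0349]
ee_rot: [2.988, 0.968, 0.0]
force: [-0.3, -0.2, 0.0]
width: 0.001
gripper_force: 0.0
```

Call:
carry_out(claw=[0,0], delta_pos=[[0,0,0.1],[0,0,0]], angular=[[0,0,0],[0,0,0]])

```text
clock: 4.45
position: [0.489, -0.2032, 0.0337]
ee_rot: [-2.989, -0.968, 0.0]
force: [0.3, 0.6, -0.6]
width: 0.007
gripper_force: 0.0
```

Call:
carry_out(claw=[0,0], delta_pos=[[0,0,0.3],[0,0,0]], angular=[[0,0,0],[0,0,0]])

```text
clock: 4.65
position: [0.4889, -0.2031, 0.0304]
ee_rot: [-2.988, -0.968, 0.0]
force: [0.2, 1.0, 0.8]
width: -0.001
gripper_force: 0.0
```

Call:
carry_out(claw=[0,0], delta_pos=[[0,0,0.1],[0,0,0]], angular=[[0,0,0],[0,0,0]])

```text
clock: 4.85
position: [0.489, -0.2034, 0.0298]
ee_rot: [2.989, 0.968, -0.0]
force: [-0.8, -1.1, 4.3]
width: 0.008
gripper_force: 2.0
```

Call:
carry_out(claw=[0,0], delta_pos=[[0,0,0.1],[0,0,0]], angular=[[0,0,0],[0,0,0]])

```text
clock: 5.05
position: [0.489, -0.2037, 0.0294]
ee_rot: [2.988, 0.968, -0.0]
force: [-3.8, -0.9, 12.6]
width: 0.01
gripper_force: 5.9
```

Stand B at (391,323) is steady: contact was at 30.0 mm, and it took 12.6 N with 0.6 mm of sink. It goes in the green tray.

```bash
python3 - <<'E'
from h import *
go(.4947,-.1474,.110,.627)
E
```

```text
rot [ 0.001  0.    -0.001] then shift cm [ 3.76 -4.22 -8.06] t 5.0
```

Call:
carry_out(claw=[0,0,0,3,9,9,9,9,9], delta_pos=[[0,0,-2.7],[0,0,-2.7],[0,0,-2.7],[1.9,-2.1,0],[1.9,-2.1,0],[0,0,0],[0,0,0],[0,0,0],[0,0,0]], angular=[[0,0,0],[0,0,0],[0,0,0],[0,0,0],[0,0,0],[0,0,0],[0,0,0],[0,0,0],[0,0,0]])

```text
clock: 5.95
position: [0.4949, -0.1479, 0.1095]
ee_rot: [2.989, 0.966, -0.001]
force: [0.4, -0.8, -0.1]
width: 0.478
gripper_force: 0.0
```

```bash
python3 - <<'E'
from h import *
go(.4947,-.1474,.039,.627)
E
```

```text
rot [ 0.     0.001 -0.002] then shift cm [ 0.02 -0.06  7.05] t 6.0
```

Call:
carry_out(claw=[6,6,6,6,6,6,0,0,0,0,0,0,0,0], delta_pos=[[0,0,0],[0,-0.05,1.8],[0,0,1.8],[0,0,1.8],[0,0,1.6],[0,0,0],[0,0,0],[0,0,0],[0,0,0],[0,0,0],[0,0,0],[0,0,0],[0,0,0],[0,0,0]], angular=[[0,0,0],[0,0,0],[0,0,0],[0,0,0],[0,0,0],[0,0,0],[0,0,0],[0,0,0],[0,0,0],[0,0,0],[0,0,0],[0,0,0],[0,0,0],[0,0,0]], force=25)

```text
clock: 7.35
position: [0.4951, -0.1465, 0.0401]
ee_rot: [2.988, 0.968, 0.001]
force: [-1.1, 0.5, 6.3]
width: 0.257
gripper_force: 25.0
```

Call:
carry_out(claw=[0,0,0,0,0,0,0,0,0], delta_pos=[[0,0,-1],[0,0,-2],[0,0,-2],[0,0,0],[0,0,0],[0,0,0],[0,0,0],[0,0,0],[0,0,0]], angular=[[0,0,0],[0,0,0],[0,0,0],[0,0,0.115],[0,0,0.115],[0,0,0.115],[0,0,0.115],[0,0,0.113],[0,0,0]])

```text
clock: 8.25
position: [0.4946, -0.1462, 0.0899]
ee_rot: [-3.14, -0.082, 0.001]
force: [0.1, -0.7, -3.3]
width: 0.256
gripper_force: 25.0
```

```bash
python3 - <<'E'
from h import *
s=arm.observe();print(s["joints"].round(2),s["force"].round(2),s["width"])
go(.3975,-.3327,.065,.054)
E
```

```text
[ 0.25  0.43 -0.08  1.99  0.05  0.73 -1.39] [ 0.1  -0.66 -3.26] 0.25601585254873754
rot [-0.     0.    -0.002] then shift cm [-10.71  18.1    2.49] t 8.2
```

Call:
carry_out(claw=[0,0,0,0,0,0,0,0], delta_pos=[[-1.8,3,0],[-1.8,3,0],[-1.8,3,0],[-1.8,3,0],[-1.8,3,0],[-1.7,3.1,0],[0,0,0],[0,0,0]], angular=[[0,0,0],[0,0,0],[0,0,0],[0,0,0],[0,0,0],[0,0,0],[0,0,0],[0,0,0]])

```text
clock: 9.05
position: [0.3971, -0.3336, 0.0898]
ee_rot: [-3.14, -0.085, 0.0]
force: [1.0, 1.6, -3.4]
width: 0.258
gripper_force: 25.0
```

```bash
python3 - <<'E'
from h import *
p=arm.get_image("top");cv2.imwrite("pics/p1.png",cv2.resize(p["frame"][220:440,380:600,::-1],None,fx=2.7,fy=2.7))
go(.3975,-.3327,.046,.054)
E
```

```text
rot [-0.001 -0.     0.002] then shift cm [-0.03  0.02  4.38] t 9.1
```

View pics/p1.png

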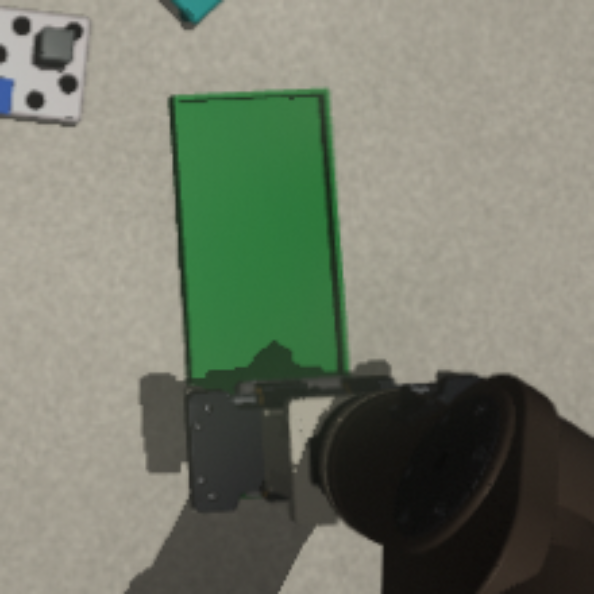

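The arm hides the stand from above, but the tray is clearly where I fitted it and the slot leaves a 10 mm margin. Lowering now, watching the force.

Call:
carry_out(claw=[0,0,0,0,0], delta_pos=[[0,0,1.5],[0,0,1.5],[0,0,0.7],[0,0,0.5],[0,0,0]], angular=[[0,0,0],[0,0,0],[0,0,0],[0,0,0],[0,0,0]])

```text
clock: 9.6
position: [0.3979, -0.3322, 0.0474]
ee_rot: [-3.14, -0.087, 0.001]
force: [-0.2, -0.1, -3.2]
width: 0.26
gripper_force: 25.0
```

Call:
carry_out(claw=[0,0], delta_pos=[[0,0,0.2],[0,0,0]], angular=[[0,0,0],[0,0,0]])

```text
clock: 9.8
position: [0.398, -0.333, 0.046]
ee_rot: [3.14, 0.085, 0.001]
force: [-0.6, 0.1, -3.2]
width: 0.262
gripper_force: 25.0
```

Call:
carry_out(claw=[0,0], delta_pos=[[0,0,0.15],[0,0,0]], angular=[[0,0,0],[0,0,0]])

```text
clock: 10.0
position: [0.3978, -0.333, 0.0443]
ee_rot: [3.14, 0.084, 0.0]
force: [-0.5, -0.3, -3.3]
width: 0.256
gripper_force: 25.0
```

Call:
carry_out(claw=[0,0], delta_pos=[[0,0,0.1],[0,0,0]], angular=[[0,0,0],[0,0,0]])

```text
clock: 10.2
position: [0.3979, -0.3331, 0.0441]
ee_rot: [3.14, 0.084, 0.001]
force: [-2.4, 2.0, 9.4]
width: 0.257
gripper_force: 25.0
```

Call:
carry_out(claw=[4.5,4.5,4.5,4.5,4.5,4.5,0,0,0,0,0,0,0,0,0,0,0], delta_pos=[[0,0,0],[0,0,0],[0,0,-1.5],[0,0,-3],[0,0,-3],[0,0,-3],[0,0,0],[0,0,0],[0,0,0],[0,0,0],[0,0,0],[0,0,0],[0,0,0],[0,0,0],[0,0,0],[0,0,0],[0,0,0]], angular=[[0,0,0],[0,0,0],[0,0,0],[0,0,0],[0,0,0],[0,0,-0.1286],[0,0,-0.1286],[0,0,-0.1286],[0,0,-0.1286],[0,0,-0.1286],[0,0,-0.1286],[0,0,-0.1286],[0,0,-0.1286],[0,0,-0.1286],[0,0,-0.1286],[0,0,-0.1286],[0,0,0]])

```text
clock: 11.9
position: [0.3977, -0.3331, 0.1482]
ee_rot: [2.33, 2.107, 0.0]
force: [0.6, -0.3, 0.1]
width: 0.004
gripper_force: 0.0
```

```bash
python3 - <<'E'
from h import *
go(.624,-.133,.08,1.4685)
E
```

```text
rot [ 0.    -0.     0.002] then shift cm [22.22 20.47  6.82] t 11.9
```

Call:
carry_out(claw=[0,0,0,0,0,0,0,0,0,0,0,0], delta_pos=[[2.78,2.56,0],[2.78,2.56,0],[2.78,2.56,0],[2.78,2.56,0],[2.78,2.56,0],[2.78,2.56,0],[2.78,2.56,0],[2.76,2.55,0],[0,0,2.3],[0,0,2.3],[0,0,2.3],[0,0,0]], angular=[[0,0,0],[0,0,0],[0,0,0],[0,0,0],[0,0,0],[0,0,0],[0,0,0],[0,0,0],[0,0,0],[0,0,0],[0,0,0],[0,0,0]])

```text
clock: 13.1
position: [0.6218, -0.1327, 0.076]
ee_rot: [-2.333, -2.098, 0.006]
force: [-0.9, 0.4, -0.3]
width: 0.002
gripper_force: 0.0
```

```bash
python3 - <<'E'
from h import *
p=arm.get_image("top");cv2.imwrite("pics/p2.png",cv2.resize(p["frame"][140:440,300:600,::-1],None,fx=2,fy=2))
go(.624,-.133,.032,1.4685)
E
```

```text
rot [-0.003  0.    -0.003] then shift cm [-0.01  0.1   4.6 ] t 13.2
```

View pics/p2.png

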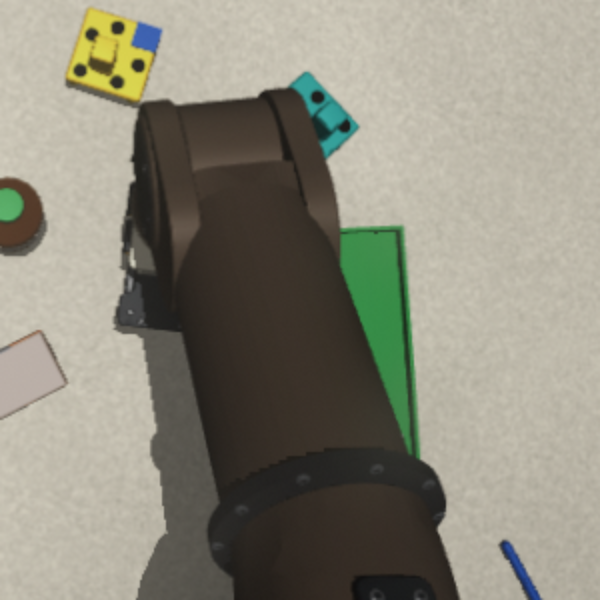

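The arm covers the stands here, but the bottle at crop (8,207) is clear of the gripper. Pressing stand A.

Call:
carry_out(claw=[0,0,0,0,0], delta_pos=[[0,0.1,1.5],[0,0,1.5],[0,0,1],[0,0,0.3],[0,0,0]], angular=[[0,0,0],[0,0,0],[0,0,0],[0,0,0],[0,0,0]])

```text
clock: 13.65
position: [0.6247, -0.1329, 0.0356]
ee_rot: [-2.332, -2.104, 0.001]
force: [0.1, 0.1, -0.2]
width: 0.002
gripper_force: 0.0
```

Call:
carry_out(claw=[0,0], delta_pos=[[0,0,0.15],[0,0,0]], angular=[[0,0,0],[0,0,0]])

```text
clock: 13.85
position: [0.6254, -0.133, 0.0351]
ee_rot: [2.332, 2.104, 0.001]
force: [0.3, 0.7, 0.8]
width: 0.007
gripper_force: 0.0
```

Call:
carry_out(claw=[0,0], delta_pos=[[0,0,0.15],[0,0,0]], angular=[[0,0,0],[0,0,0]])

```text
clock: 14.05
position: [0.6251, -0.133, 0.0333]
ee_rot: [2.332, 2.104, 0.0]
force: [0.0, 0.9, -0.4]
width: 0.006
gripper_force: 0.0
```

Call:
carry_out(claw=[0,0], delta_pos=[[0,0,0.1],[0,0,0]], angular=[[0,0,0],[0,0,0]])

```text
clock: 14.25
position: [0.6251, -0.133, 0.0322]
ee_rot: [2.332, 2.105, -0.0]
force: [-0.1, 0.3, -0.8]
width: 0.01
gripper_force: 0.0
```

Call:
carry_out(claw=[0,0], delta_pos=[[0,0,0.2],[0,0,0]], angular=[[0,0,0],[0,0,0]])

```text
clock: 14.45
position: [0.625, -0.1329, 0.03]
ee_rot: [-2.332, -2.105, 0.0]
force: [0.8, -0.5, 0.1]
width: 0.006
gripper_force: 0.2
```

Call:
carry_out(claw=[0,0], delta_pos=[[0,0,0.1],[0,0,0]], angular=[[0,0,0],[0,0,0]])

```text
clock: 14.65
position: [0.625, -0.1327, 0.0292]
ee_rot: [-2.332, -2.105, 0.0]
force: [-0.4, 0.6, 1.2]
width: 0.008
gripper_force: 0.8
```

Call:
carry_out(claw=[0,0], delta_pos=[[0,0,0.1],[0,0,0]], angular=[[0,0,0],[0,0,0]])

```text
clock: 14.85
position: [0.6251, -0.1326, 0.0282]
ee_rot: [-2.332, -2.105, -0.0]
force: [-0.6, 1.0, 1.7]
width: 0.004
gripper_force: 1.3
```

Call:
carry_out(claw=[0,0], delta_pos=[[0,0,0.1],[0,0,0]], angular=[[0,0,0],[0,0,0]])

```text
clock: 15.05
position: [0.6251, -0.1326, 0.0272]
ee_rot: [-2.332, -2.105, -0.0]
force: [-1.4, 1.3, 2.8]
width: 0.003
gripper_force: 1.6
```

Call:
carry_out(claw=[0,0], delta_pos=[[0,0,0.1],[0,0,0]], angular=[[0,0,0],[0,0,0]])

```text
clock: 15.25
position: [0.625, -0.1325, 0.0266]
ee_rot: [-2.332, -2.105, -0.0]
force: [-4.0, 2.7, 9.2]
width: 0.004
gripper_force: 4.3
```

```bash
python3 - <<'E'
from h import *
go(.6589,-.1758,.110,1.4685)
E
```

```text
rot [-0. -0.  0.] then shift cm [-3.96  3.81 -8.34] t 15.2
```

Stand A at (391,244) rocks: it gave at about 1–2 N from 30 to 26.7 mm, then stopped hard. It goes in the red tray.

Call:
carry_out(claw=[0,0,4,6,6,6,6,6,6], delta_pos=[[0,0,-1],[0,0,-3.6],[0,0,-3.7],[-2,1.9,0],[-2,1.9,0],[0,0,0],[0,0,0],[0,0,0],[0,0,0]], angular=[[0,0,0],[0,0,0],[0,0,0],[0,0,0],[0,0,0],[0,0,0],[0,0,0],[0,0,0],[0,0,0]])

```text
clock: 16.15
position: [0.6585, -0.1756, 0.1093]
ee_rot: [-2.331, -2.106, -0.0]
force: [0.0, 0.1, -0.2]
width: 0.563
gripper_force: 0.0
```

```bash
python3 - <<'E'
from h import *
print(arm.observe()["width"]);go(.6589,-.1758,.04,1.4685)
E
```

```text
0.5634898399229397
rot [-0.    -0.     0.001] then shift cm [-0.01  0.04  6.93] t 16.1
```

Call:
carry_out(claw=[6,6,6,6,6,0,0,0,0,0,0,0,0], delta_pos=[[0,0,1.8],[0,0,1.8],[0,0,1.8],[0,0,1.5],[0,0,0],[0,0,0],[0,0,0],[0,0,0],[0,0,0],[0,0,0],[0,0,0],[0,0,0],[0,0,0]], angular=[[0,0,0],[0,0,0],[0,0,0],[0,0,0],[0,0,0],[0,0,0],[0,0,0],[0,0,0],[0,0,0],[0,0,0],[0,0,0],[0,0,0],[0,0,0]], force=25)

```text
clock: 17.45
position: [0.659, -0.1767, 0.0406]
ee_rot: [2.332, 2.104, 0.0]
force: [-1.4, -0.5, 4.7]
width: 0.26
gripper_force: 25.0
```

Call:
carry_out(claw=[0,0,0,0,0,0,0,0], delta_pos=[[0,0,-1],[0,0,-2.5],[0,0,-3],[0,0,-3.5],[0,0,-3.5],[0,0,-3.5],[0,0,-1],[0,0,0]], angular=[[0,0,0],[0,0,0],[0,0,0],[0,0,0],[0,0,0],[0,0,-0.078],[0,0,-0.078],[0,0,0]])

```text
clock: 18.25
position: [0.6596, -0.1766, 0.2226]
ee_rot: [2.158, 2.279, 0.003]
force: [-0.9, 0.1, -3.4]
width: 0.26
gripper_force: 25.0
```

```bash
python3 - <<'E'
from h import *
p=arm.get_image("top");s=arm.observe();print(s["width"],s["force"].round(1),s["joints"].round(2));go(.5894,.3228,.09,1.625)
E
```

```text
0.2624496676557886 [-0.8 -0.2 -3.4] [ 0.44  0.57 -0.43  1.4   0.24  1.22  0.04]
rot [ 0.001  0.    -0.002] then shift cm [50.25 -4.22 13.07] t 18.3
```

Call:
carry_out(claw=[0,0,0,0,0,0,0,0,0,0,0,0,0,0,0,0,0,0], delta_pos=[[1.5,0,0],[3,-0.2,0],[3.75,-0.3,0],[3.75,-0.3,0],[3.75,-0.3,0],[3.75,-0.3,0],[3.75,-0.3,0],[3.75,-0.4,0],[3.75,-0.4,0],[3.75,-0.4,0],[3.75,-0.3,0],[3.75,-0.3,0],[3.75,-0.3,0],[3,-0.3,0],[1.5,-0.1,0],[0,0,0],[0,0,0],[0,0,0]], angular=[[0,0,0],[0,0,0],[0,0,0],[0,0,0],[0,0,0],[0,0,0],[0,0,0],[0,0,0],[0,0,0],[0,0,0],[0,0,0],[0,0,0],[0,0,0],[0,0,0],[0,0,0],[0,0,0],[0,0,0],[0,0,0]])

```text
clock: 20.1
position: [0.5906, 0.3208, 0.2197]
ee_rot: [2.163, 2.276, -0.002]
force: [0.3, -1.0, -2.1]
width: 0.258
gripper_force: 25.0
```

```bash
python3 - <<'E'
from h import *
go(.5894,.3228,.05,1.625)
E
```

```text
rot [-0.     0.002 -0.003] then shift cm [ 0.21 -0.11 16.97] t 20.1
```

Call:
carry_out(claw=[0,0,0,0,0,0,0,0,0], delta_pos=[[0.2,-0.1,1.5],[0,0,3],[0,0,3],[0,0,3],[0,0,3],[0,0,2],[0,0,1],[0,0,0.4],[0,0,0]], angular=[[0,0,0],[0,0,0],[0,0,0],[0,0,0],[0,0,0],[0,0,0],[0,0,0],[0,0,0],[0,0,0]])

```text
clock: 21.0
position: [0.589, 0.3246, 0.0512]
ee_rot: [-2.162, -2.279, 0.0]
force: [0.4, 0.4, -2.9]
width: 0.259
gripper_force: 25.0
```

Call:
carry_out(claw=[0,0], delta_pos=[[0,0,0.2],[0,0,0]], angular=[[0,0,0],[0,0,0]])

```text
clock: 21.2
position: [0.5894, 0.3251, 0.0501]
ee_rot: [2.161, 2.28, 0.002]
force: [-0.6, -0.3, -3.1]
width: 0.26
gripper_force: 25.0
```

Call:
carry_out(claw=[0,0,0], delta_pos=[[0,0,0.2],[0,0,0.15],[0,0,0]], angular=[[0,0,0],[0,0,0],[0,0,0]])

```text
clock: 21.5
position: [0.5888, 0.3248, 0.0456]
ee_rot: [2.161, 2.28, -0.0]
force: [0.7, 0.1, -3.2]
width: 0.26
gripper_force: 25.0
```

Call:
carry_out(claw=[0,0], delta_pos=[[0,0,0.1],[0,0,0]], angular=[[0,0,0],[0,0,0]])

```text
clock: 21.7
position: [0.5889, 0.3249, 0.0447]
ee_rot: [2.161, 2.28, 0.0]
force: [0.1, 0.0, -2.2]
width: 0.261
gripper_force: 25.0
```

Call:
carry_out(claw=[0,0], delta_pos=[[0,0,0.1],[0,0,0]], angular=[[0,0,0],[0,0,0]])

```text
clock: 21.9
position: [0.589, 0.3249, 0.0446]
ee_rot: [2.161, 2.28, 0.0]
force: [-2.5, -1.8, 5.5]
width: 0.259
gripper_force: 25.0
```

Call:
carry_out(claw=[4.5,4.5,4.5,4.5,4.5,4.5,0,0,0,0,0], delta_pos=[[0,0,0],[0,0,0],[0,0,0],[0,0,-1.5],[0,0,-3],[0,0,-3],[0,0,-2],[0,0,0],[0,0,0],[0,0,0],[0,0,0]], angular=[[0,0,0],[0,0,0],[0,0,0],[0,0,0],[0,0,0],[0,0,0],[0,0,0.078],[0,0,0.078],[0,0,0],[0,0,0],[0,0,0]])

```text
clock: 23.0
position: [0.5886, 0.3246, 0.1383]
ee_rot: [-2.33, -2.107, 0.002]
force: [1.3, 0.8, -0.5]
width: 0.106
gripper_force: 0.0
```

```bash
python3 - <<'E'
from h import *
go(.4676,.2017,.08,1.4681)
E
```

```text
rot [-0.001  0.001  0.002] then shift cm [-13.47 -10.77   5.83] t 23.0
```

Call:
carry_out(claw=[0,0,0,0,0,0,0,0,0,0,0], delta_pos=[[-2.7,-2.1,0],[-2.7,-2.2,0],[-2.7,-2.2,0],[-2.7,-2.2,0],[-2.7,-2.1,0],[0,0,0],[0,0,2.5],[0,0,2.5],[0,0,2],[0,0,1],[0,0,0]], angular=[[0,0,0],[0,0,0],[0,0,0],[0,0,0],[0,0,0],[0,0,0],[0,0,0],[0,0,0],[0,0,0],[0,0,0],[0,0,0]])

```text
clock: 24.1
position: [0.4671, 0.2016, 0.0575]
ee_rot: [-2.331, -2.105, 0.004]
force: [-1.0, 0.6, -0.3]
width: 0.004
gripper_force: 0.0
```

```bash
python3 - <<'E'
from h import *
p=arm.get_image("scene");cv2.imwrite("pics/p3.png",cv2.resize(p["frame"][170:330,170:550,::-1],None,fx=2.1,fy=2.1))
go(.4676,.2017,.033,1.4681)
E
```

```text
rot [-0.001  0.     0.001] then shift cm [-0.02  0.    2.55] t 24.1
```

View pics/p3.png

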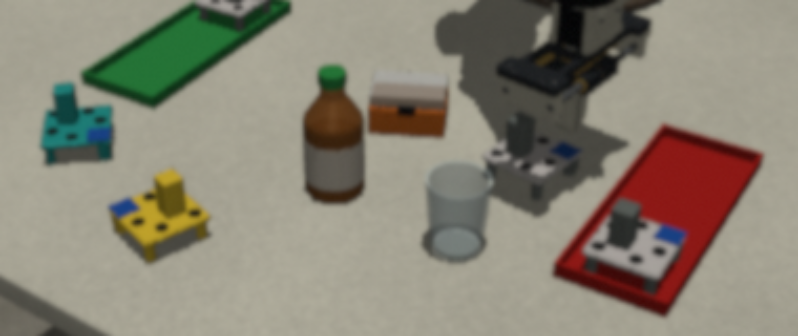

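Stand A sits flat in the red tray (crop (635,245)) and stand B is in the green tray. The gripper is above the blue corner of stand C (crop (562,150)). Pressing it.

Call:
carry_out(claw=[0,0,0,0], delta_pos=[[0,0,1.5],[0,0,0.8],[0,0,0.2],[0,0,0]], angular=[[0,0,0],[0,0,0],[0,0,0],[0,0,0]])

```text
clock: 24.55
position: [0.4678, 0.2017, 0.034]
ee_rot: [2.332, 2.105, 0.0]
force: [-0.9, -0.1, 0.3]
width: 0.007
gripper_force: 0.0
```

Call:
carry_out(claw=[0,0], delta_pos=[[0,0,0.1],[0,0,0]], angular=[[0,0,0],[0,0,0]])

```text
clock: 24.75
position: [0.4679, 0.2017, 0.0331]
ee_rot: [2.332, 2.105, 0.001]
force: [-0.5, 0.6, -0.4]
width: -0.001
gripper_force: 0.0
```

Call:
carry_out(claw=[0,0], delta_pos=[[0,0,0.1],[0,0,0]], angular=[[0,0,0],[0,0,0]])

```text
clock: 24.95
position: [0.4677, 0.2016, 0.0318]
ee_rot: [2.332, 2.105, 0.0]
force: [0.5, -0.4, 0.2]
width: 0.005
gripper_force: 0.0
```

Call:
carry_out(claw=[0,0], delta_pos=[[0,0,0.1],[0,0,0]], angular=[[0,0,0],[0,0,0]])

```text
clock: 25.15
position: [0.4676, 0.2015, 0.0306]
ee_rot: [2.332, 2.105, -0.0]
force: [0.9, 0.1, -0.5]
width: 0.007
gripper_force: 0.0
```

Call:
carry_out(claw=[0,0], delta_pos=[[0,0,0.1],[0,0,0]], angular=[[0,0,0],[0,0,0]])

```text
clock: 25.35
position: [0.4676, 0.2019, 0.0297]
ee_rot: [-2.332, -2.105, -0.0]
force: [-0.9, 0.6, 2.4]
width: 0.005
gripper_force: 1.0
```

Call:
carry_out(claw=[0,0], delta_pos=[[0,0,0.1],[0,0,0]], angular=[[0,0,0],[0,0,0]])

```text
clock: 25.55
position: [0.4675, 0.2021, 0.0288]
ee_rot: [-2.332, -2.105, -0.001]
force: [-1.5, 1.0, 3.6]
width: 0.001
gripper_force: 1.9
```

Call:
carry_out(claw=[0,0], delta_pos=[[0,0,0.1],[0,0,0]], angular=[[0,0,0],[0,0,0]])

```text
clock: 25.75
position: [0.4676, 0.2022, 0.0278]
ee_rot: [-2.331, -2.105, -0.001]
force: [-2.0, 2.8, 5.4]
width: 0.003
gripper_force: 2.6
```

```bash
python3 - <<'E'
from h import *
go(.5024,.1589,.110,1.4681)
E
```

```text
rot [ 0.    -0.001  0.001] then shift cm [-3.95  3.91 -8.22] t 25.8
```

Call:
carry_out(claw=[0,0], delta_pos=[[0,0,0.1],[0,0,0]], angular=[[0,0,0],[0,0,0]])

```text
clock: 25.95
position: [0.4674, 0.2025, 0.027]
ee_rot: [-2.331, -2.105, -0.001]
force: [-3.2, 3.5, 7.4]
width: 0.007
gripper_force: 3.6
```

Call:
carry_out(claw=[0,0], delta_pos=[[0,0,0.1],[0,0,0]], angular=[[0,0,0],[0,0,0]])

```text
clock: 26.15
position: [0.4674, 0.2026, 0.0265]
ee_rot: [-2.331, -2.106, -0.001]
force: [-6.5, 2.2, 15.6]
width: 0.003
gripper_force: 8.1
```

```bash
python3 - <<'E'
from h import *
p=arm.get_image("scene");cv2.imwrite("pics/p4.png",cv2.resize(p["frame"][200:290,370:510,::-1],None,fx=5,fy=5,interpolation=cv2.INTER_CUBIC))
go(.5024,.1589,.110,1.4681)
E
```

```text
rot [ 0.    -0.001  0.001] then shift cm [-3.99  3.93 -8.35] t 26.2
```

View pics/p4.png

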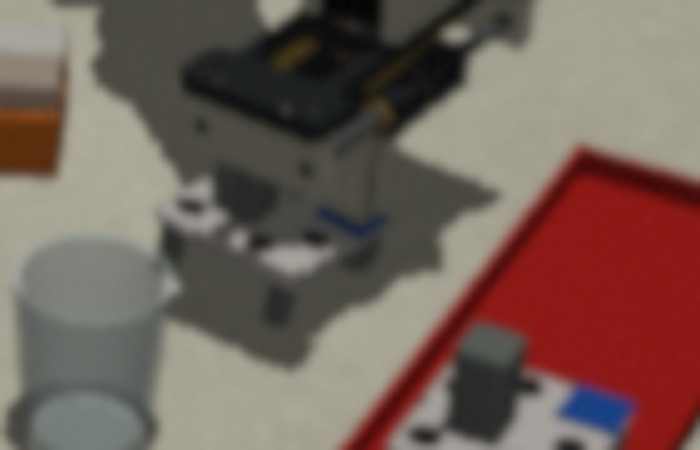

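Stand C at (221,321) also rocks: it sank 3.4 mm, then stopped hard at the same depth as A. It goes in the red tray.

Call:
carry_out(claw=[0,0,4,6,6,6,6,6,6], delta_pos=[[0,0,-0.7],[0,0,-3.8],[0,0,-3.8],[-2,2,0],[-2,1.9,0],[0,0,0],[0,0,0],[0,0,0],[0,0,0]], angular=[[0,0,0],[0,0,0],[0,0,0],[0,0,0],[0,0,0],[0,0,0],[0,0,0],[0,0,0],[0,0,0]])

```text
clock: 27.1
position: [0.5017, 0.1586, 0.1086]
ee_rot: [-2.331, -2.106, 0.001]
force: [-0.0, 0.2, -0.0]
width: 0.56
gripper_force: 0.0
```

```bash
python3 - <<'E'
from h import *
print(arm.observe()["width"]);go(.5024,.1589,.04,1.4681)
E
```

```text
0.5604596858417477
rot [-0.001 -0.     0.002] then shift cm [0.04 0.07 6.86] t 27.1
```

Call:
carry_out(claw=[6,6,6,6,6,0,0,0,0,0,0,0,0], delta_pos=[[0,0,1.8],[0,0,1.8],[0,0,1.8],[0,0,1.4],[0,0,0],[0,0,0],[0,0,0],[0,0,0],[0,0,0],[0,0,0],[0,0,0],[0,0,0],[0,0,0]], angular=[[0,0,0],[0,0,0],[0,0,0],[0,0,0],[0,0,0],[0,0,0],[0,0,0],[0,0,0],[0,0,0],[0,0,0],[0,0,0],[0,0,0],[0,0,0]], force=25)

```text
clock: 28.4
position: [0.5024, 0.1578, 0.041]
ee_rot: [2.332, 2.104, 0.0]
force: [-1.6, -0.9, 5.8]
width: 0.262
gripper_force: 25.0
```

Call:
carry_out(claw=[0,0,0,0,0,0], delta_pos=[[0,0,-1],[0,0,-2],[0,0,-2],[0,0,0],[0,0,0],[0,0,0]], angular=[[0,0,0],[0,0,0],[0,0,0],[0,0,-0.078],[0,0,-0.078],[0,0,0]])

```text
clock: 29.0
position: [0.5023, 0.1576, 0.091]
ee_rot: [-2.16, -2.281, 0.0]
force: [1.1, 0.4, -3.3]
width: 0.26
gripper_force: 24.9
```

```bash
python3 - <<'E'
from h import *
s=arm.observe();print(s["force"].round(1),s["width"]);go(.3996,.3124,.05,1.625)
E
```

```text
[ 1.1  0.4 -3.3] 0.25990913011323513
rot [-0.  0.  0.] then shift cm [16.02 -9.41  4.1 ] t 29.0
```

Call:
carry_out(claw=[0,0,0,0,0,0,0,0,0], delta_pos=[[1.5,-0.9,0],[2.5,-1.5,0],[2.8,-1.6,0],[2.8,-1.6,0],[2.8,-1.6,0],[2.3,-1.4,0],[1.3,-0.8,0],[0,0,0],[0,0,0]], angular=[[0,0,0],[0,0,0],[0,0,0],[0,0,0],[0,0,0],[0,0,0],[0,0,0],[0,0,0],[0,0,0]])

```text
clock: 29.9
position: [0.4, 0.3121, 0.0907]
ee_rot: [2.162, 2.279, -0.001]
force: [1.0, -0.4, -3.2]
width: 0.258
gripper_force: 24.9
```

```bash
python3 - <<'E'
from h import *
go(.3996,.3124,.05,1.625)
E
```

```text
rot [-0.     0.001 -0.002] then shift cm [ 0.03 -0.04  4.07] t 29.9
```

Call:
carry_out(claw=[0,0,0,0,0,0], delta_pos=[[0,0,1.2],[0,0,1.5],[0,0,1],[0,0,0.4],[0,0,0.2],[0,0,0]], angular=[[0,0,0],[0,0,0],[0,0,0],[0,0,0],[0,0,0],[0,0,0]])

```text
clock: 30.5
position: [0.4, 0.3125, 0.0476]
ee_rot: [-2.162, -2.28, 0.0]
force: [0.1, -0.0, -2.8]
width: 0.262
gripper_force: 24.9
```

Call:
carry_out(claw=[0,0], delta_pos=[[0,0,0.1],[0,0,0]], angular=[[0,0,0],[0,0,0]])

```text
clock: 30.7
position: [0.4001, 0.3127, 0.047]
ee_rot: [2.161, 2.28, 0.001]
force: [-0.3, -0.2, -2.6]
width: 0.26
gripper_force: 24.9
```

Call:
carry_out(claw=[0,0], delta_pos=[[0,0,0.1],[0,0,0]], angular=[[0,0,0],[0,0,0]])

```text
clock: 30.9
position: [0.4, 0.3126, 0.0458]
ee_rot: [2.161, 2.28, 0.0]
force: [-0.6, 1.5, -3.2]
width: 0.261
gripper_force: 24.9
```

Call:
carry_out(claw=[0,0], delta_pos=[[0,0,0.1],[0,0,0]], angular=[[0,0,0],[0,0,0]])

```text
clock: 31.1
position: [0.4, 0.3126, 0.045]
ee_rot: [2.161, 2.28, 0.0]
force: [-1.3, -1.3, 2.5]
width: 0.26
gripper_force: 24.9
```

Call:
carry_out(claw=[0,0], delta_pos=[[0,0,0.08],[0,0,0]], angular=[[0,0,0],[0,0,0]])

```text
clock: 31.3
position: [0.4001, 0.3127, 0.0449]
ee_rot: [2.161, 2.279, 0.001]
force: [-3.2, -3.3, 14.7]
width: 0.261
gripper_force: 25.0
```

Call:
carry_out(claw=[4.5,4.5,4.5,4.5,4.5,4.5,4.5,4.5,4.5,4.5,4.5,4.5,4.5,4.5,4.5,4.5,4.5,4.5,4.5], delta_pos=[[0,0,0],[0,0,0],[0,0,0],[0,0,-1],[0,0,-3],[0,0,-3],[0,0,-4],[0,0,-4],[0,0,-4],[-3,0,0],[-3.5,0,0],[-3.5,0,0],[-3.5,0,0],[-3.5,0,0],[-3.5,0,0],[-3.5,0,0],[-3.5,0,0],[-3,0,0],[0,0,0]], angular=[[0,0,0],[0,0,0],[0,0,0],[0,0,0],[0,0,0],[0,0,0],[0,0,0],[0,0,0],[0,0,0],[0,0,0],[0,0,0],[0,0,0],[0,0,0],[0,0,0],[0,0,0],[0,0,0],[0,0,0],[0,0,0],[0,0,0]])

```text
clock: 33.2
position: [0.416, 0.0041, 0.2343]
ee_rot: [2.167, 2.273, -0.001]
force: [-0.1, 0.6, 0.8]
width: 0.488
gripper_force: 0.0
```

```bash
python3 - <<'E'
from h import *
p=arm.get_image("top");a=p["frame"][180:430,90:240];b=p["frame"][180:430,410:560];
cv2.imwrite("pics/p5.png",cv2.resize(np.hstack([a,b])[:,:,::-1],None,fx=2.4,fy=2.4,interpolation=cv2.INTER_CUBIC))
E
```

```text
(no output)
```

View pics/p5.png

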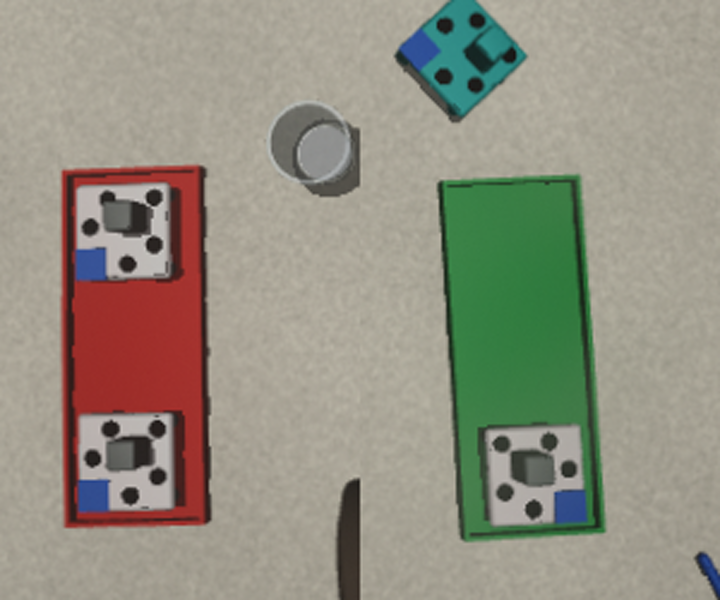

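The picture shows two stands flat inside the red tray (crop (124,231) and (127,461)) and one flat inside the green tray (crop (534,475)). The beaker is where it was, and the gripper is clear. Handing in.

```bash
python3 - <<'E'
from cell import arm
print(arm.sign_off())
E
```

```text
the job is handed in; nothing more can be done
None
```

I handed the job in at about 33 s: the one steady stand is in the green tray and the two rocking ones are in the red tray, all flat on their feet, and I did not touch the bottle, beaker or tip box.

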